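# Eject the backup drive and catch it

### The arm

A 6-joint arm with a two-finger parallel gripper is mounted at the origin on a cart in front of the work surface, level with it; the furniture and walls round the work are solid. World frame = base frame: x ahead of the robot, y to its left, z up, the work surface at z = 0. Lengths are in mm, angles in rad, forces in N, time in s.
With the tool pointing down it reaches from about 375 to 925 mm from the base axis. Payload 5.7 kg.
Tool frame: the origin (TCP) lies at the very end of the fingers, on their centre line; the grasp point (between the pads) lies 19 mm behind it (r.grasp_offset is the distance from the TCP to the grasp point, in mm); z points along the fingers, y is the direction in which the jaws open and shut (so a half turn about z gives the same grasp; the last joint's range is limited). The gripper opens to 88 mm and grips with 3 to 60 N. Pads are 20 mm wide; open, the fingers measure 115 mm over their backs; the gripper's body (75 mm by 178 mm) begins 61 mm behind the grasp point.
Start: joints at [-1.435, 0.359, 1.51, -0, 1.272, -0.115], TCP at [148.893, -581.197, 200.323] pointing down, gripper open.
Joint ranges: [-2.97, 2.97], [-1.01, 2.36], [0.21, 2.38], [-0.96, 4.11], [0.2, 2.71], [-2.98, 2.98]. Speed limits (rad/s): [2.39, 2.39, 3.14, 3.14, 3.14, 3.14].

### API

Orientations are given as a rotation vector (axis times angle).
In Python, from workcell import r gives the robot as it stands.
- The arm moves only by the tool arm_command, never from a script. Its argument "plan" is a list of rows, each an object of numbers: "rx", "ry", "rz": the turn, a rotation vector about the tool's x, y, z in degrees; "tx", "ty", "tz": the shift along the tool's x, y, z in cm; "hand": the closure, from 0 (fully open) to 1 (shut). In form: [{"rx": .., "ry": .., "rz": .., "tx": .., "ty": .., "tz": .., "hand": ..}, ...]. A call has 1 to 5 rows; each row shifts and turns the pose as measured when the row begins, along the tool's axes as they then stand; what a row does not reach is not made up. A row lasts 1/12 s, in which the tool goes at most 41.7 mm and 7.16 degrees, less where a joint would pass 70% of its speed; a pose out of reach is approached as far as the arm can. A call with a gripper value outside its range is refused whole. The fingers move at their own pace and stop on an object; "grip_force" is the grip in N (left out, the last holds). Time passes only in rows, so rows that do not move let the fingers close. It gives the time, the measured TCP pose, the force and the opening at its end, in the units of the state.
- r.get_obs(): the state, without advancing time (a new reading comes with each control period).
- r.grab_frame(name): name is "side" or "top" or "wrist"; returns (picture, depth): 384x512x3 uint8, red, green, blue; 384x512 float32, mm along the optical axis (not along the pixel's ray), 0 where there is no reading.
- r.camera_model(name): a dict with "fx", "fy", "cx", "cy" (pixels), "R" (3x3) and "t" (3): a world point X has camera coordinates R X + t. Camera axes: x right, y down, z forward; pixel columns grow to the right and rows downward; lengths in mm; the calibration is good to about 2 mm. A picture is of the moment at which its call begins: read the wrist's pose just before it. camera_model takes no time and is no camera call; for the wrist camera it gives the pose at the moment of the call.
- r.hand_in(): hands the job in, once; it reports no verdict.
The state is a dict: "t": time; "q": joint angles; "qd": joint speeds; "effort": joint torques, N m; "ee_pos": TCP position; "eef_rot": TCP orientation; "contact_force": force on the tool from outside, world axes, zero at the start; "wrist_torque": the same for the moment, N m; "gripper_width": opening from 0.0 (shut) to 1.0 (fully open).
Only numpy, scipy, OpenCV 4.12 (cv2) and the standard library are available. Lean on these libraries where they do the work, as an engineer would, in place of code of your own. Each camera call takes 0.05 s, during which the arm holds its last target. There are 200 camera calls.

### The job

Take the backup drive out of service: press the docking station's release key with one finger and trap the drive with the other finger as it pops out of the slot, while the ejector spring is still pushing it, so that it does not shoot away. Then let it ease out against the finger until the spring is spent, and leave it lying at rest, still partly in its slot, with the key back up and your fingers clear. Only press, stop and steady things: do not lift or carry the drive, and leave the glue stick, the eraser and the USB stick where they are.

Things in the scene. Friction and masses are not known exactly. Their poses are not given: they have to be found in the camera images.
- dock: Docking station, fixed: low black box on a black base plate. Origin at desk height; x to its back, y to its left, z up; it opens to -x, towards the desk's left edge. In mm: box x -65..75, y -65..65, top z 45; slot in its front at x -65, 79 wide, centred on y 15. The plate runs on in front of the box to x -150, top z 10; the drive slides out over it. The key stands on it at x -97, y -45.
- slot_mouth (a point): Centre of the slot's opening in the box's front face (dock x -65, y 15, z 22.5 mm). Axes as the dock's: the drive comes out along -x.
- key_top (a point): Centre of the top of the release key: pale ribbed key, 30 mm (dock x) by 28 mm (dock y), at dock x -97, y -45 mm. Its rear edge is 17 mm before the box, its left edge 8 mm right of the drive's path. Top at z 26 mm when up, 19 mm when fully down.
- release_key (a joint): Travel of the key straight down, m: 0 up, 0.007 fully down. Spring: 1.8 N at the top, 4.2 N at the bottom, plus 1 to 3 N latch friction. A steel latch on the key stands before the drive's right bottom corner and lets go about 5 mm down. Keep the key down until the drive has moved 11 mm; then the key can rise freely.
- ejector (a joint): Travel of the spring plunger behind the drive, m: 0 loaded, 0.045 spent. It pushes the drive along dock -x, with 5.4 N at first and 3.4 N at the end of its 45 mm; beyond that the drive coasts. Unhindered, the drive leaves at over 0.5 m/s and shoots out of the slot.
- drive: Backup drive: flat grey slippery cartridge with a blank white label, 115 (x) x 76 (y) x 24 mm, 0.13 to 0.23 kg, lying in the slot. Origin: centre of its underside, 10 mm above the desk; axes as the dock's. Locked, its origin is at dock x -19, y 15 mm; how far it is out is counted from there along dock -x.
- drive_front (a point): Centre of the drive's front face, 22 mm above the desk (the face spans z 10..34 mm). Locked, it is at dock x -76.5, y 15 mm, 20.5 mm behind the line of the key's centre. A finger 5 to 30 mm in front of it with its tip 14 to 24 mm above the desk can catch it while the other finger holds the key down.
- usb_stick: USB stick, 18 x 54 x 9 mm, black, lying loose on the desk to the left of the dock; origin under its centre. Leave it alone.
- glue_stick: Glue stick, 26 mm across and 92 mm high, white with a red cap, standing loose to the right of the dark box; origin under its centre. Leave it alone.
- eraser: Eraser, 20 x 42 x 13 mm, in a blue sleeve, lying loose to the right of the dock; origin under its centre. Leave it alone.
Things that resemble listed ones, but are neither listed nor needed, are in the scene too. What is shaped like the drive but pink is not meant.

How it is judged:
By the outcome, as a careful person would: the job done as asked, in the order asked, and still so for the second after the job is handed in, with the robot touching nothing.
It also fails if it takes over 42 s, if anything falls off the work surface, if the arm or the gripper's body presses on something with over 40 N, if the wrist force passes 120 N, or if a joint passes its speed limit or range.

## Working session

There is one attempt and no reset: what is moved stays moved. The work goes in short steps, Python scripts to look and compute and a tool call to move; the robot and the scene stay as the last step left them, time stands still between calls to the robot, and variables do not carry over. Pictures are saved under pics/ and viewed, on a budget of 10 in all, crops included, one or two more only if the job needs it, and the job is handed in when it is done.

Besides the shell and the picture viewer there is one more tool, called after ">>>" as a command line: name --argument value ..., lists and objects as JSON in quotes. arm_command: Moves the arm, as the interface text tells. Its arguments: {"type":"object","properties":{"plan":{"type":"array"},"grip_force":{"type":"number"}},"required":["plan"]}

```bash
ls; mkdir -p pics
python3 - <<'E'
from workcell import r
import cv2,numpy as np
o=r.get_obs();print({k:np.round(v,3) for k,v in o.items()})
ims=[]
for n in("top","side"):
    p,d=r.grab_frame(n);np.savez(f"pics/{n}.npz",p=p,d=d,**r.camera_model(n));cv2.imwrite(f"pics/{n}1.png",cv2.resize(p[...,::-1],(800,600)))
    m=r.camera_model(n);print(n,m)
E
```

```text
pics
{'t': np.float64(0.0), 'q': array([-1.435,  0.36 ,  1.511,  0.   ,  1.272, -0.115]), 'qd': array([0.001, 0.   , 0.001, 0.002, 0.001, 0.001]), 'effort': array([-2.0000e-03, -5.1539e+01, -2.7073e+01,  6.7000e-02,  3.5000e-02,
       -0.0000e+00]), 'ee_pos': array([ 148.791, -580.52 ,  199.497]), 'eef_rot': array([-3.115, -0.393,  0.   ]), 'contact_force': array([0.004, 0.121, 0.282]), 'wrist_torque': array([ 0.044, -0.053, -0.065]), 'gripper_width': np.float64(0.996)}
top {'fx': 449.0585052808228, 'fy': 449.0585052808228, 'cx': 256.361786197907, 'cy': 186.4838031800186, 'R': array([[-0.01349085, -0.99986947,  0.00889025],
       [-0.99314886,  0.01236699, -0.11619986],
       [ 0.11607474, -0.01039698, -0.99318606]]), 't': array([ 48.13903992, 557.73920183, 976.07657551])}
side {'fx': 428.58566613739845, 'fy': 428.58566613739845, 'cx': 255.65868893356082, 'cy': 189.58737944909487, 'R': array([[-0.87414751, -0.48517013,  0.02181898],
       [-0.34645173,  0.59146971, -0.72810355],
       [ 0.34034883, -0.64402913, -0.68511981]]), 't': array([527.94033721, 181.79549452, 872.61675481])}
```

View pics/top1.png

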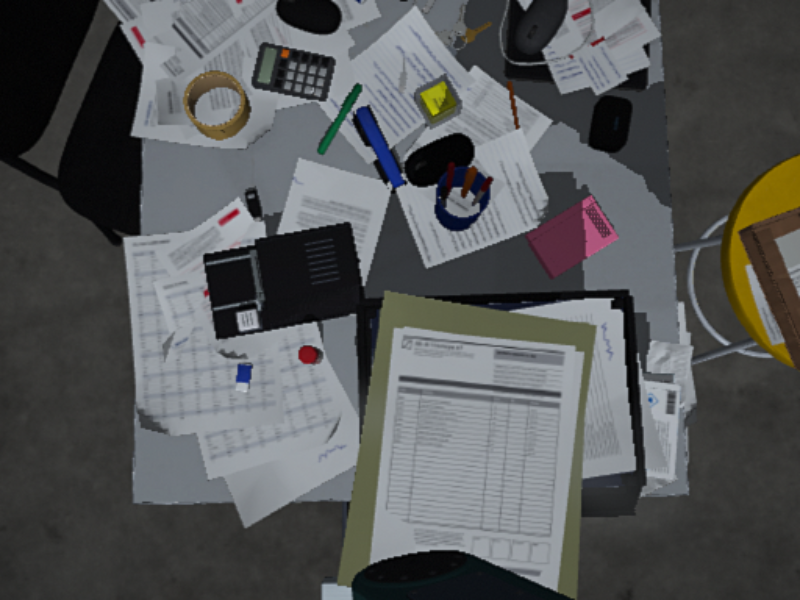

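View pics/side1.png

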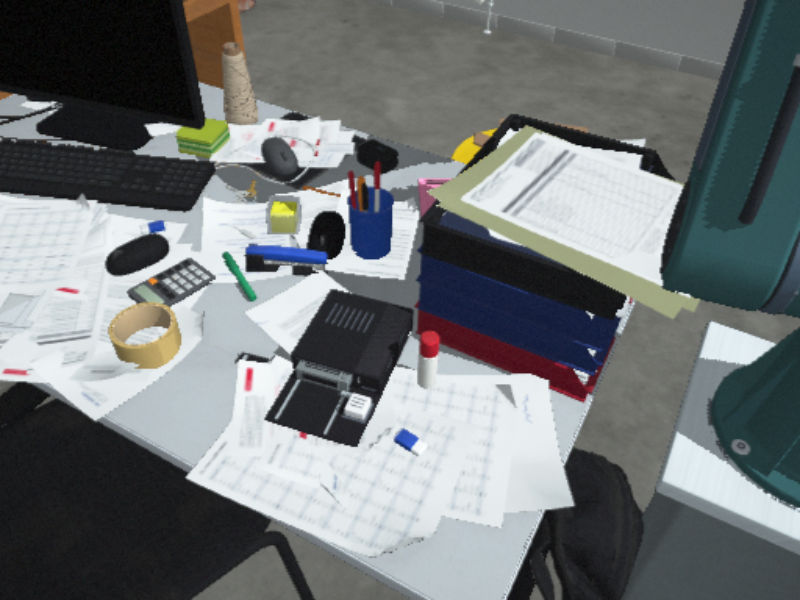

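The top view shows the dock with its box at about (310,275) and its plate to the left. The key is at (248,319), the eraser at (243,377) and the glue cap at (310,354). The dock opens towards world +y, and a tall stack of trays stands to its right. Next I'll fit the pose from depth.

```bash
cat > h.py <<'E'
import numpy as np,cv2
def cloud(f):
    z=np.load(f);p,d=z['p'],z['d'];v,u=np.indices(d.shape)
    c=np.stack([(u-z['cx'])/z['fx']*d,(v-z['cy'])/z['fy']*d,d],-1)
    w=(c-z['t'])@z['R']; w[d==0]=np.nan
    return p.astype(int),w
E
python3 - <<'E'
from h import *
for n,roi in(("top",(120,130,250,240)),("side",(160,180,270,290))):
    p,w=cloud(f"pics/{n}.npz");u0,v0,u1,v1=roi
    P=p[v0:v1,u0:u1].reshape(-1,3);W=w[v0:v1,u0:u1].reshape(-1,3)
    dark=P.max(1)<75
    m=dark&(abs(W[:,2]-45)<6)
    print(n,'box px',m.sum(),'medz',np.median(W[m,2]))
    M=np.zeros((600,1400),np.uint8)  # world grid 1mm: x 200..800,y -700..700
    def rect(m):
        M=np.zeros((300,700),np.uint8);q=W[m]
        i=np.round((q[:,0]-200)/2).astype(int);j=np.round((q[:,1]+700)/2).astype(int)
        ok=(i>=0)&(i<300)&(j>=0)&(j<700);M[i[ok],j[ok]]=255
        M=cv2.morphologyEx(M,cv2.MORPH_CLOSE,np.ones((5,5)));M=cv2.morphologyEx(M,cv2.MORPH_OPEN,np.ones((9,9)))
        _,L,s,_=cv2.connectedComponentsWithStats(M);k=1+np.argmax(s[1:,4])
        a=np.argwhere(L==k)[:,::1].astype(np.float32)*2+[200,-700]
        return cv2.minAreaRect(a.astype(np.float32)),cv2.boxPoints(cv2.minAreaRect(a.astype(np.float32)))
    print(rect(m))
    m=dark&(abs(W[:,2]-10)<5);print('plate',rect(m))
    m=(P.min(1)>130)&(W[:,2]>17)&(W[:,2]<34);print('white raised',m.sum(),np.median(W[m],0),W[m].min(0),W[m].max(0))
    # desk check, things
    b=(P[:,2]>P[:,0]+60);print('blue',b.sum(),np.nanmedian(W[b],0))
    b=(P[:,0]>P[:,2]+90);print('red',b.sum(),np.nanmedian(W[b],0))
p,w=cloud("pics/top.npz")
for (u,v) in((420,230),(560,320),(480,450),(150,290),(395,320),(360,305),(240,450)):
    print((u,v),np.round(w[int(v/1.5625),int(u/1.5625)]))
a=cv2.imread("pics/top1.png")
p=np.load("pics/top.npz")['p'][..., ::-1]
cv2.imwrite("pics/topc.png",cv2.resize(np.clip(p[130:260,120:250]*1.7,0,255).astype(np.uint8),(600,600),interpolation=cv2.INTER_CUBIC))
E
```

```text
top box px 3590 medz 45.56866786925532
(((583.9459228515625, 170.32432556152344), (130.2039794921875, 140.06793212890625), 9.462323188781738), array([[508.21622, 228.7027 ],
       [531.2432 ,  90.54054],
       [659.67566, 111.94595],
       [636.6486 , 250.10811]], dtype=float32))
plate (((562.7907104492188, 288.2904052734375), (130.03115844726562, 69.47089385986328), 9.21102523803711), array([[493.05334, 312.17084],
       [504.17358, 243.59573],
       [632.5281 , 264.40997],
       [621.40784, 332.98508]], dtype=float32))
white raised 169 [526.69619658 267.64219284  25.38013026] [506.59302524 244.97745714  17.02789424] [694.13174582 307.08471069  30.98998447]
blue 53 [450.94055199 270.39928965  13.38706057]
red 105 [469.9077068  170.66257598  91.35966079]
side box px 2734 medz 45.65911529279453
(((582.2274780273438, 170.69174194335938), (128.33456420898438, 141.7848358154297), 9.865806579589844), array([[506.86234, 229.54129],
       [531.1559 ,  89.8532 ],
       [657.59265, 111.84219],
       [633.2991 , 251.53027]], dtype=float32))
plate (((562.673583984375, 287.7208557128906), (128.835693359375, 78.5564193725586), 6.842773914337158), array([[494.0348 , 319.0442 ],
       [503.3944 , 241.04735],
       [631.3124 , 256.39752],
       [621.95276, 334.39435]], dtype=float32))
white raised 247 [519.2153934  266.91203681  26.22863131] [465.90293839 174.72599896  17.05490642] [690.51930787 301.92849204  33.95649614]
blue 139 [446.30831043 270.64503267  13.09113745]
red 19 [619.72696993 307.69279263   9.72959237]
(420, 230) [654.  12.   6.]
(560, 320) [ 505. -150.  185.]
(480, 450) [354. -44. 223.]
(150, 290) [570. 410.   4.]
(395, 320) [504.  51. 223.]
(360, 305) [523.  92. 208.]
(240, 450) [335. 276.   1.]
```

View pics/topc.png

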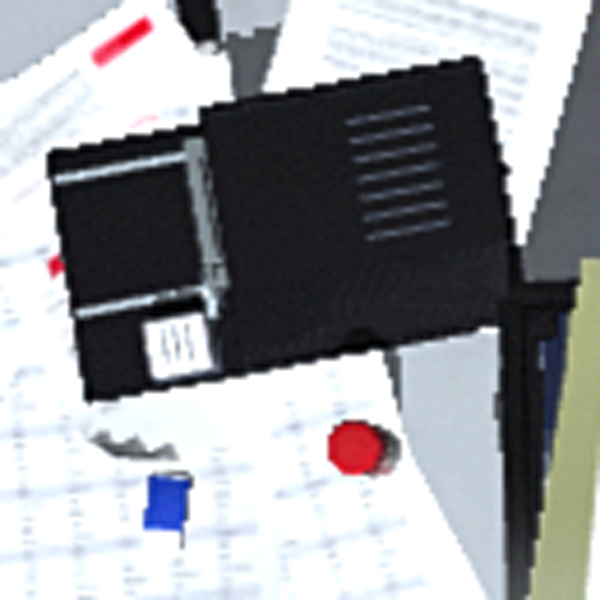

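The box fit gives 130 x 140 mm with its top at z 45.6, which matches the stated sizes. That puts the dock yaw near -80.5° and its origin near (582.7, 175.3). The trays reach z 223, so I'll rise to z 360 and swing over them on an arc.

>>> arm_command --plan '[{"tz": -4.0, "hand": 0.47}, {"tz": -4.0, "hand": 0.47}, {"tz": -4.0, "hand": 0.47}, {"tz": -4.0, "hand": 0.47}, {"tx": 4.0, "ty": -0.13, "rz": -3.8, "hand": 0.47}]' --grip_force 20

```text
invalid input at $.plan[0]: expected keys rx, ry, rz, tx, ty, tz, hand
```

```bash
cat >> h.py <<'E'
from scipy.spatial.transform import Rotation as Ro
YAW=np.deg2rad(-80.5);O=np.array([582.7,175.3,0])
RD=Ro.from_euler('z',YAW).as_matrix()   # dock axes in world
def todock(X): return (np.asarray(X)-O)@RD
def rep(tgt=None):
    from workcell import r
    o=r.get_obs();T=Ro.from_rotvec(o['eef_rot']);p=np.array(o['ee_pos'])
    print('t %.2f'%o['t'],'p',p.round(1),'dock',todock(p).round(1),'F',np.round(o['contact_force'],1),'w',round(float(o['gripper_width']),3))
    if tgt is not None:
        d=T.inv().apply(O+RD@np.array(tgt)-p)/10
        G=Ro.from_matrix(RD@np.diag([-1,1,-1.]))   # tool x=dock -x, y=dock y, z down
        print('need t(cm)',d.round(2),'rot deg',np.rad2deg((T.inv()*G).as_rotvec()).round(2))
E
python3 -c "
from h import *
rep((-102,-15,120))
p,w=cloud('pics/top.npz');m=np.zeros(p.shape[:2],bool);m[190:220,145:170]=1
D=todock(w);k=m&(p.min(2)>130)&(D[...,2]>15)&(abs(D[...,0]+97)<25)&(abs(D[...,1]+45)<22)
print('key',k.sum(),D[k].mean(0),D[k].min(0),D[k].max(0))
for n in('top','side'):
  p,w=cloud(f'pics/{n}.npz');D=todock(w)
  for a in range(-90,-55,4):
    s=(abs(D[...,0]-a)<2)&(abs(D[...,1]-15)<25)&(D[...,2]>-5)&(D[...,2]<60);print(n,a,s.sum(),np.round(np.median(D[s],0)[2]) if s.any() else '')
"
```

```text
t 0.10 p [ 148.8 -580.6  199.6] dock [ 673.9 -552.7  199.6] F [ 1.   0.4 -0.1] w 0.999
need t(cm) [ 60.16 -72.73   8.09] rot deg [-7.000e-02 -8.000e-02 -8.513e+01]
key 117 [-95.7978847  -47.03054705  26.57868822] [-110.00402925  -59.63718123   21.57155794] [-82.12802167 -33.58176363  30.98998447]
top -90 38 10.0
top -86 39 10.0
top -82 31 11.0
top -78 7 30.0
top -74 37 34.0
top -70 39 35.0
top -66 27 36.0
top -62 36 45.0
top -58 44 45.0
side -90 39 11.0
side -86 37 11.0
side -82 37 11.0
side -78 123 23.0
side -74 103 28.0
side -70 41 35.0
side -66 47 36.0
side -62 88 41.0
side -58 45 46.0
```

The pose model checks out. The key measures (-96, -47, 26.6) and the drive front is at about -77.

>>> arm_command --plan '[{"rx": 0, "ry": 0, "rz": 0, "tx": 0, "ty": 0, "tz": -4.0, "hand": 0.47}, {"rx": 0, "ry": 0, "rz": 0, "tx": 0, "ty": 0, "tz": -4.0, "hand": 0.47}, {"rx": 0, "ry": 0, "rz": 0, "tx": 0, "ty": 0, "tz": -4.0, "hand": 0.47}, {"rx": 0, "ry": 0, "rz": 0, "tx": 0, "ty": 0, "tz": -4.0, "hand": 0.47}, {"rx": 0, "ry": 0, "rz": -3.8, "tx": 4.0, "ty": -0.13, "tz": -1.0, "hand": 0.47}]' --grip_force 20

```text
t: 0.52
ee_pos: [181.8, -566.3, 367.7]
eef_rot: [-3.083, -0.483, 0.004]
contact_force: [0.6, -1.6, 0.6]
gripper_width: 0.662
```

>>> arm_command --plan '[{"rx": 0, "ry": 0, "rz": -3.8, "tx": 4.0, "ty": -0.13, "tz": 0, "hand": 0.47}, {"rx": 0, "ry": 0, "rz": -3.8, "tx": 4.0, "ty": -0.13, "tz": 0, "hand": 0.47}, {"rx": 0, "ry": 0, "rz": -3.8, "tx": 4.0, "ty": -0.13, "tz": 0, "hand": 0.47}, {"rx": 0, "ry": 0, "rz": -3.8, "tx": 4.0, "ty": -0.13, "tz": 0, "hand": 0.47}, {"rx": 0, "ry": 0, "rz": -3.8, "tx": 4.0, "ty": -0.13, "tz": 0, "hand": 0.47}]'

```text
t: 0.93
ee_pos: [363.7, -476.3, 373.1]
eef_rot: [-2.967, -0.999, -0.001]
contact_force: [-0.1, -0.8, -0.5]
gripper_width: 0.533
```

>>> arm_command --plan '[{"rx": 0, "ry": 0, "rz": -3.8, "tx": 4.0, "ty": -0.13, "tz": 0, "hand": 0.47}, {"rx": 0, "ry": 0, "rz": -3.8, "tx": 4.0, "ty": -0.13, "tz": 0, "hand": 0.47}, {"rx": 0, "ry": 0, "rz": -3.8, "tx": 4.0, "ty": -0.13, "tz": 0, "hand": 0.47}, {"rx": 0, "ry": 0, "rz": -3.8, "tx": 4.0, "ty": -0.13, "tz": 0, "hand": 0.47}, {"rx": 0, "ry": 0, "rz": -3.8, "tx": 4.0, "ty": -0.13, "tz": 0, "hand": 0.47}]'

```text
t: 1.35
ee_pos: [505.4, -324.5, 371.1]
eef_rot: [-2.746, -1.496, -0.003]
contact_force: [0.4, -0.3, 0.1]
gripper_width: 0.53
```

>>> arm_command --plan '[{"rx": 0, "ry": 0, "rz": -3.8, "tx": 4.0, "ty": -0.13, "tz": 0, "hand": 0.47}, {"rx": 0, "ry": 0, "rz": -3.8, "tx": 4.0, "ty": -0.13, "tz": 0, "hand": 0.47}, {"rx": 0, "ry": 0, "rz": -3.8, "tx": 4.0, "ty": -0.13, "tz": 0, "hand": 0.47}, {"rx": 0, "ry": 0, "rz": -3.8, "tx": 4.0, "ty": -0.13, "tz": 0, "hand": 0.47}, {"rx": 0, "ry": 0, "rz": -3.8, "tx": 4.0, "ty": -0.13, "tz": 0, "hand": 0.47}]'

```text
t: 1.77
ee_pos: [586.4, -133.6, 369.6]
eef_rot: [-2.442, -1.948, -0.004]
contact_force: [0.2, 0.6, 0.1]
gripper_width: 0.533
```

>>> arm_command --plan '[{"rx": 0, "ry": 0, "rz": -3.8, "tx": 4.0, "ty": -0.13, "tz": 0, "hand": 0.47}, {"rx": 0, "ry": 0, "rz": -3.8, "tx": 4.0, "ty": -0.13, "tz": 0, "hand": 0.47}, {"rx": 0, "ry": 0, "rz": -3.8, "tx": 4.0, "ty": -0.13, "tz": 0, "hand": 0.47}, {"rx": 0, "ry": 0, "rz": -3.8, "tx": 4.0, "ty": -0.13, "tz": 0, "hand": 0.47}, {"rx": 0, "ry": 0, "rz": -3.8, "tx": 4.0, "ty": -0.13, "tz": 0, "hand": 0.47}]'

```text
t: 2.18
ee_pos: [597.4, 73.5, 369.0]
eef_rot: [-2.065, -2.34, -0.005]
contact_force: [-0.6, -0.3, 0.2]
gripper_width: 0.528
```

```bash
python3 -c "
from h import *
rep((-102,-15,120))"
```

```text
t 2.18 p [597.4  73.5 369. ] dock [102.9  -2.3 369. ] F [-0.6 -0.3  0.2] w 0.528
need t(cm) [19.97 -1.82 25.29] rot deg [-0.64 -1.03 -2.37]
```

>>> arm_command --plan '[{"rx": -0.6, "ry": -1.0, "rz": -2.4, "tx": 4.0, "ty": -0.4, "tz": 0, "hand": 0.47}, {"rx": 0, "ry": 0, "rz": 0, "tx": 4.0, "ty": -0.2, "tz": 0, "hand": 0.47}, {"rx": 0, "ry": 0, "rz": 0, "tx": 4.0, "ty": -0.2, "tz": 0, "hand": 0.47}, {"rx": 0, "ry": 0, "rz": 0, "tx": 4.0, "ty": -0.2, "tz": 0, "hand": 0.47}, {"rx": 0, "ry": 0, "rz": 0, "tx": 3.5, "ty": 0, "tz": 1.0, "hand": 0.47}]'

```text
t: 2.6
ee_pos: [553.3, 273.0, 358.9]
eef_rot: [-2.02, -2.405, 0.0]
contact_force: [0.9, 0.3, 0.3]
gripper_width: 0.527
```

>>> arm_command --plan '[{"rx": 0, "ry": 0, "rz": 0, "tx": 0, "ty": 0, "tz": 4.0, "hand": 0.47}, {"rx": 0, "ry": 0, "rz": 0, "tx": 0, "ty": 0, "tz": 4.0, "hand": 0.47}, {"rx": 0, "ry": 0, "rz": 0, "tx": 0, "ty": 0, "tz": 4.0, "hand": 0.47}, {"rx": 0, "ry": 0, "rz": 0, "tx": 0, "ty": 0, "tz": 4.0, "hand": 0.47}, {"rx": 0, "ry": 0, "rz": 0, "tx": 0, "ty": 0, "tz": 4.0, "hand": 0.47}]'

```text
t: 3.02
ee_pos: [555.9, 287.7, 160.3]
eef_rot: [2.001, 2.415, 0.029]
contact_force: [1.7, -0.2, 0.4]
gripper_width: 0.529
```

```bash
python3 -c "
from h import *
rep((-102,-15,60))"
```

```text
t 3.02 p [555.9 287.7 160.3] dock [-115.3   -7.9  160.3] F [ 1.7 -0.2  0.4] w 0.529
need t(cm) [-1.4  -0.92 10.  ] rot deg [ 1.01 -0.47  1.2 ]
```

>>> arm_command --plan '[{"rx": 1.0, "ry": -0.5, "rz": 1.2, "tx": -1.4, "ty": -0.9, "tz": 3.0, "hand": 0.47}, {"rx": 0, "ry": 0, "rz": 0, "tx": 0, "ty": 0, "tz": 3.5, "hand": 0.47}, {"rx": 0, "ry": 0, "rz": 0, "tx": 0, "ty": 0, "tz": 2.5, "hand": 0.47}, {"rx": 0, "ry": 0, "rz": 0, "tx": 0, "ty": 0, "tz": 0, "hand": 0.47}]'

```text
t: 3.35
ee_pos: [540.9, 269.6, 56.1]
eef_rot: [-2.024, -2.392, 0.025]
contact_force: [-1.7, -0.7, 0.2]
gripper_width: 0.529
```

```bash
python3 -c "
from h import *
rep((-102,-15,32))
from workcell import r
a=[]
for n in ('top','side'):
    p,d=r.grab_frame(n); np.savez(f'pics/{n}2.npz',p=p,d=d,**r.camera_model(n))
    a.append(cv2.resize(p[130:260,120:250] if n=='top' else p[170:300,150:280],(400,400),interpolation=cv2.INTER_CUBIC))
cv2.imwrite('pics/b.png',np.clip(np.hstack(a)[...,::-1]*1.6,0,255).astype(np.uint8))"
```

```text
t 3.35 p [540.9 269.6  56.1] dock [-99.9 -25.7  56.1] F [-1.7 -0.7  0.2] w 0.529
need t(cm) [0.22 1.11 2.39] rot deg [-0.99  0.22  0.03]
```

View pics/b.png

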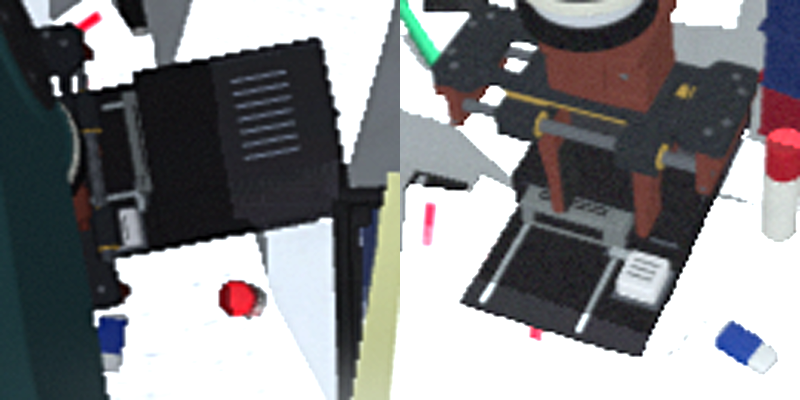

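The side crop shows both fingers over the slot and key region, with the key up at (642,278) and the drive still locked. Next I'll correct the lateral offset and come down to just above the key.

>>> arm_command --plan '[{"rx": -1.0, "ry": 0.2, "rz": 0, "tx": 0.2, "ty": 1.1, "tz": 0.5, "hand": 0.47}, {"rx": 0, "ry": 0, "rz": 0, "tx": 0, "ty": 0, "tz": 1.0, "hand": 0.47}, {"rx": 0, "ry": 0, "rz": 0, "tx": 0, "ty": 0, "tz": 0, "hand": 0.47}]'

```text
t: 3.7
ee_pos: [560.4, 277.1, 49.9]
eef_rot: [2.023, 2.391, 0.025]
contact_force: [-1.1, 0.4, -0.3]
gripper_width: 0.531
```

```bash
python3 -c "
from h import *
rep((-102,-15,30))"
```

```text
t 3.70 p [560.4 277.1  49.9] dock [-104.1   -5.2   49.9] F [-1.1  0.4 -0.3] w 0.531
need t(cm) [-0.21 -1.01  1.97] rot deg [ 1.04 -0.18  0.05]
```

The response overshot what I commanded, so I'll check that it has settled before correcting again.

>>> arm_command --plan '[{"rx": 0, "ry": 0, "rz": 0, "tx": 0, "ty": 0, "tz": 0, "hand": 0.47}]'

```text
t: 3.78
ee_pos: [561.9, 277.7, 51.1]
eef_rot: [2.022, 2.39, 0.029]
contact_force: [0.3, 0.2, -0.3]
gripper_width: 0.529
```

>>> arm_command --plan '[{"rx": 0, "ry": 0, "rz": 0, "tx": 0, "ty": -0.5, "tz": 0, "hand": 0.47}]'

```text
t: 3.87
ee_pos: [558.6, 277.4, 52.1]
eef_rot: [2.021, 2.389, 0.033]
contact_force: [0.2, -0.1, 0.5]
gripper_width: 0.527
```

>>> arm_command --plan '[{"rx": 0, "ry": 0, "rz": 0, "tx": 0, "ty": 0, "tz": 0, "hand": 0.47}]'

```text
t: 3.95
ee_pos: [557.9, 277.3, 52.8]
eef_rot: [2.021, 2.389, 0.033]
contact_force: [-0.3, 1.0, 0.2]
gripper_width: 0.532
```

>>> arm_command --plan '[{"rx": 0, "ry": 0, "rz": 0, "tx": 0, "ty": 0, "tz": 0, "hand": 0.47}]'

```text
t: 4.03
ee_pos: [558.1, 277.5, 53.5]
eef_rot: [2.02, 2.389, 0.034]
contact_force: [0.3, -0.5, -0.0]
gripper_width: 0.53
```

```bash
python3 -c "
from h import *
rep((-102,-15,30))
from workcell import r
print(r.get_obs()['qd'])"
```

```text
t 4.03 p [558.1 277.5  53.5] dock [-104.9   -7.4   53.5] F [ 0.3 -0.5 -0. ] w 0.53
need t(cm) [-0.3  -0.82  2.33] rot deg [ 1.44 -0.26  0.06]
[ 0.00326693 -0.01350474  0.01159396  0.0003689   0.00631233 -0.00190136]
```

A zero row drifts up about 0.7 mm, so a held pose needs roughly +0.07 cm of tz per row. I'll correct in small steps.

>>> arm_command --plan '[{"rx": 0.5, "ry": -0.1, "rz": 0, "tx": -0.1, "ty": -0.2, "tz": 0.4, "hand": 0.47}, {"rx": 0.5, "ry": -0.1, "rz": 0, "tx": -0.1, "ty": -0.2, "tz": 0.4, "hand": 0.47}, {"rx": 0, "ry": 0, "rz": 0, "tx": 0, "ty": 0, "tz": 0.07, "hand": 0.47}]'

```text
t: 4.28
ee_pos: [554.6, 274.9, 45.4]
eef_rot: [2.026, 2.396, 0.01]
contact_force: [-0.0, 0.1, 0.7]
gripper_width: 0.532
```

>>> arm_command --plan '[{"rx": 0, "ry": 0, "rz": 0, "tx": 0, "ty": 0, "tz": 0.07, "hand": 0.47}]'

```text
t: 4.37
ee_pos: [554.5, 274.8, 44.3]
eef_rot: [2.026, 2.396, 0.01]
contact_force: [0.4, -0.1, -0.1]
gripper_width: 0.526
```

```bash
python3 -c "
from h import *
rep((-102,-15,30))"
```

```text
t 4.37 p [554.5 274.8  44.3] dock [-102.8  -11.4   44.3] F [ 0.4 -0.1 -0.1] w 0.526
need t(cm) [-0.08 -0.38  1.43] rot deg [ 0.42 -0.05  0.07]
```

>>> arm_command --plan '[{"rx": 0.4, "ry": 0, "rz": 0, "tx": -0.05, "ty": -0.3, "tz": 0.5, "hand": 0.47}, {"rx": 0, "ry": 0, "rz": 0, "tx": 0, "ty": 0, "tz": 0.4, "hand": 0.47}, {"rx": 0, "ry": 0, "rz": 0, "tx": 0, "ty": 0, "tz": 0.1, "hand": 0.47}]'

```text
t: 4.62
ee_pos: [551.4, 273.6, 33.0]
eef_rot: [-2.028, -2.398, 0.0]
contact_force: [1.0, 0.4, 0.2]
gripper_width: 0.529
```

>>> arm_command --plan '[{"rx": 0, "ry": 0, "rz": 0, "tx": 0, "ty": 0, "tz": 0, "hand": 0.47}]'

```text
t: 4.7
ee_pos: [550.9, 273.4, 32.3]
eef_rot: [-2.027, -2.397, 0.002]
contact_force: [0.2, -0.3, 0.1]
gripper_width: 0.528
```

>>> arm_command --plan '[{"rx": 0, "ry": 0, "rz": 0, "tx": 0, "ty": 0, "tz": 0, "hand": 0.47}]'

```text
t: 4.78
ee_pos: [550.7, 273.4, 32.0]
eef_rot: [-2.027, -2.397, 0.002]
contact_force: [0.4, 0.9, 0.2]
gripper_width: 0.532
```

```bash
python3 -c "
from h import *
rep((-102,-15,30))
from workcell import r
import numpy as np
p,d=r.grab_frame('side'); np.savez('pics/side3.npz',p=p,d=d,**r.camera_model('side'))
cv2.imwrite('pics/c.png',cv2.resize(np.clip(p[190:290,160:290][...,::-1]*1.6,0,255).astype(np.uint8),(780,600),interpolation=cv2.INTER_CUBIC))"
```

```text
t 4.78 p [550.7 273.4  32. ] dock [-102.   -15.3   32. ] F [0.4 0.9 0.2] w 0.532
need t(cm) [-0.    0.03  0.2 ] rot deg [-0.14 -0.03  0.06]
```

View pics/c.png

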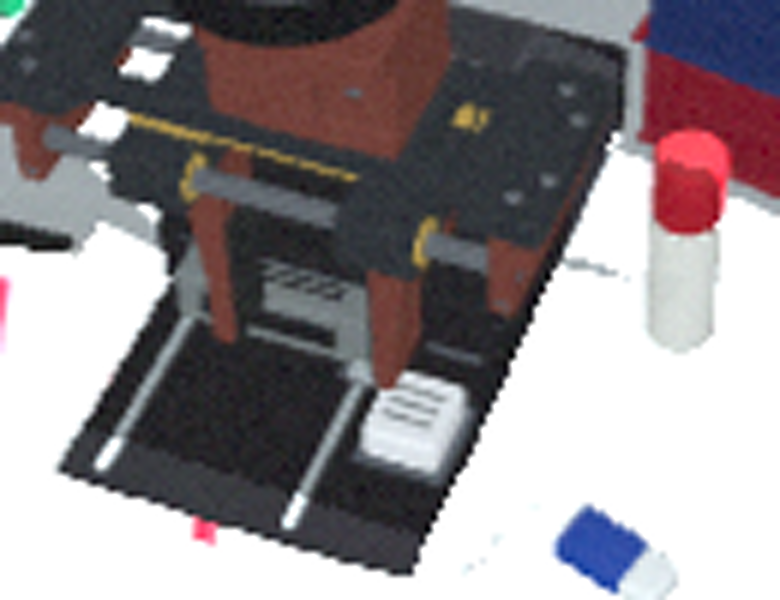

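The picture shows the right finger tip at about (392,385) and the key's top centred at (415,403). That puts the tip nearer the key's rear-left edge than I expected, so I'll project where it should be.

Run:
```python
from h import *
z=np.load('pics/side3.npz')
def pr(D):
    X=O+RD@np.array(D,float);c=z['R']@X+z['t'];u=z['fx']*c[0]/c[2]+z['cx'];v=z['fy']*c[1]/c[2]+z['cy']
    return np.round([(u-160)*6,(v-190)*6])
print('key corners',[pr((-97+a,-45+b,26)) for a,b in((15,14),(15,-14),(-15,-14),(-15,14))])
for y in(-45.3,14.7):
    print('finger',y,pr((-102,y,32)),[pr((-102+a,y+b,32)) for a,b in((10,7),(10,-7),(-10,-7),(-10,7))])
p,w=cloud('pics/side3.npz');D=todock(w)
for (u,v) in((392,380),(392,360),(395,330),(225,332),(222,310),(410,390)):
    print((u,v),D[int(190+v/6),int(160+u/6)].round(1),p[int(190+v/6),int(160+u/6)])
```

```text
key corners [array([386., 364.]), array([462., 386.]), array([429., 454.]), array([351., 430.])]
finger -45.3 [402. 409.] [array([394., 380.]), array([433., 392.]), array([410., 437.]), array([371., 425.])]
finger 14.7 [237. 359.] [array([231., 331.]), array([269., 343.]), array([244., 387.]), array([206., 375.])]
(392, 380) [-113.3  -46.6   62.2] [67 36 30]
(392, 360) [-112.2  -46.3   69.9] [67 37 35]
(395, 330) [-112.1  -46.7   85. ] [71 41 38]
(225, 332) [-111.8   13.7   58.8] [71 41 36]
(222, 310) [-113.1   12.    73.1] [71 39 36]
(410, 390) [-90.9 -42.8  27.5] [121 124 128]
```

Depth on the finger front agrees laterally (x -112, y -46), but the visible end of the finger lies near z 60, while the TCP reads 32. I'll check with the wrist camera before pressing.

Run:
```python
from h import *
from workcell import r
m=r.camera_model('wrist');p,d=r.grab_frame('wrist');np.savez('pics/w.npz',p=p,d=d,**m)
cv2.imwrite('pics/w.png',cv2.resize(np.clip(p[...,::-1]*1.5,0,255).astype(np.uint8),(800,600)))
o=r.get_obs();T=Ro.from_rotvec(o['eef_rot']).as_matrix()
print('cam in tool',T.T@(-m['R'].T@m['t']-o['ee_pos']))
for y in(-30,30):
    X=np.array(o['ee_pos'])+T@[0,y,0];c=m['R']@X+m['t'];print(y,(m['fx']*c[0]/c[2]+m['cx'])*1.5625,(m['fy']*c[1]/c[2]+m['cy'])*1.5625)
p,w=cloud('pics/side3.npz');D=todock(w)
s=(p[...,0]>p[...,2]+18)&(abs(D[...,0]+105)<18)&(D[...,2]<110)&(D[...,2]>15)
for lo in(-60,0):
    k=s&(D[...,1]>lo)&(D[...,1]<lo+30);q=D[k];i=np.argsort(q[:,2])[:6];print(q[i].round(1))
```

```text
cam in tool [  69.50735048   -0.49325044 -184.6464165 ]
-30 329.4630528115842 343.7270275400734
30 465.98218122540453 343.8793910602406
[[-111.7  -43.6   55.9]
 [-112.8  -42.    56.4]
 [-110.6  -41.1   56.5]
 [-112.2  -46.    57.6]
 [ -92.1  -46.2   58.8]
 [ -98.   -46.5   59.6]]
[[-110.4   12.5   54.6]
 [-112.    13.8   55.9]
 [-111.7   16.    57.7]
 [-111.8   13.7   58.8]
 [-111.8   11.4   59.8]
 [-111.4   15.9   60.4]]
```

View pics/w.png

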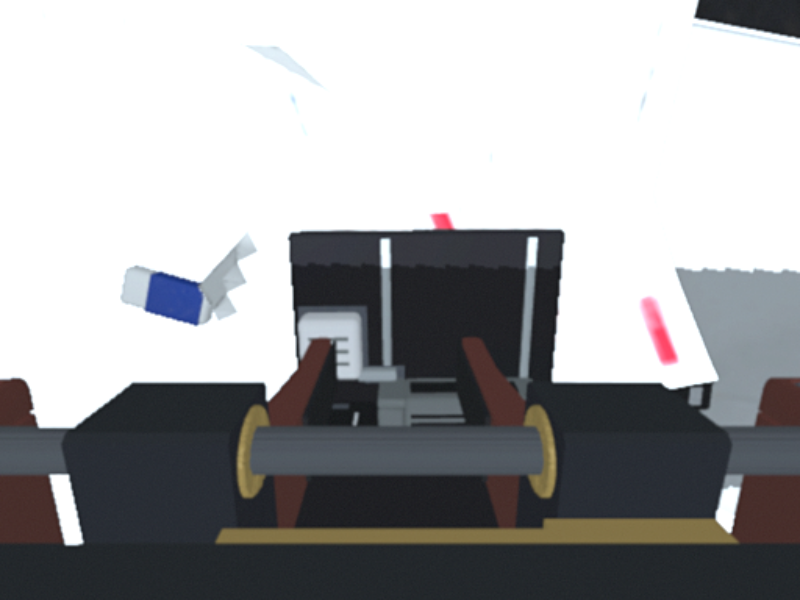

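The wrist view shows the tips at (320,342) and (470,342), with the left one over the key's inner edge and the key at (332,345). I'll check tip depth and which tool height fits.

Run:
```python
from h import *
p,w=cloud('pics/w.npz');D=todock(w)
for u,v in((322,343),(318,350),(312,360),(305,380),(470,343),(474,350),(480,362),(345,340),(320,325)):
    print((u,v),D[int(v/1.5625),int(u/1.5625)].round(1),p[int(v/1.5625),int(u/1.5625)])
m=np.load('pics/w.npz')
def pr(Dk):
    X=O+RD@np.array(Dk,float);c=m['R']@X+m['t'];return np.round([(m['fx']*c[0]/c[2]+m['cx'])*1.5625,(m['fy']*c[1]/c[2]+m['cy'])*1.5625])
for h in(32,45,58): print(h,[pr((-102+a,y,h)) for a in(-10,10) for y in(-52,-38.5,8,21.5)])
print('keytop',[pr((-97+a,-45+b,26)) for a in(-15,15) for b in(-14,14)])
```

```text
(322, 343) [-113.8  -43.2   62. ] [53 33 31]
(318, 350) [-113.6  -43.6   69.4] [53 33 31]
(312, 360) [-113.3  -44.4   77.2] [53 32 30]
(305, 380) [-113.7  -43.1   93.8] [53 32 30]
(470, 343) [-113.    11.3   59.6] [54 33 31]
(474, 350) [-113.1   11.7   67.8] [52 32 29]
(480, 362) [-113.2   12.1   77.9] [53 33 31]
(345, 340) [-102.1  -39.6   26.6] [75 82 85]
(320, 325) [-108.7  -50.6   26.4] [131 137 144]
32 [array([313., 322.]), array([344., 322.]), array([451., 322.]), array([482., 322.]), array([315., 365.]), array([345., 365.]), array([450., 365.]), array([480., 365.])]
45 [array([307., 332.]), array([340., 332.]), array([455., 332.]), array([488., 332.]), array([310., 377.]), array([342., 377.]), array([453., 377.]), array([486., 378.])]
58 [array([300., 343.]), array([336., 343.]), array([459., 343.]), array([495., 343.]), array([303., 391.]), array([338., 391.]), array([457., 392.]), array([492., 392.])]
keytop [array([300., 318.]), array([362., 318.]), array([303., 379.]), array([364., 380.])]
```

Both cameras put the visible tips near z 56 to 58, while the lateral position agrees. Contact force will show where the real tip is. I'll go down in small steps and watch for it near TCP z 26.

>>> arm_command --plan '[{"rx": 0, "ry": 0, "rz": 0, "tx": 0, "ty": 0, "tz": 0.3, "hand": 0.47}, {"rx": 0, "ry": 0, "rz": 0, "tx": 0, "ty": 0, "tz": 0.1, "hand": 0.47}]'

```text
t: 5.05
ee_pos: [551.3, 273.7, 28.5]
eef_rot: [-2.028, -2.398, 0.0]
contact_force: [-0.0, -0.1, -0.4]
gripper_width: 0.53
```

>>> arm_command --plan '[{"rx": 0, "ry": 0, "rz": 0, "tx": 0, "ty": 0, "tz": 0.1, "hand": 0.47}]'

```text
t: 5.13
ee_pos: [551.5, 273.7, 27.4]
eef_rot: [-2.028, -2.398, 0.0]
contact_force: [1.1, -0.3, 0.0]
gripper_width: 0.53
```

>>> arm_command --plan '[{"rx": 0, "ry": 0, "rz": 0, "tx": 0, "ty": 0, "tz": 0.1, "hand": 0.47}]'

```text
t: 5.22
ee_pos: [551.5, 273.7, 26.3]
eef_rot: [-2.028, -2.398, -0.0]
contact_force: [-0.2, -0.7, 0.3]
gripper_width: 0.529
```

>>> arm_command --plan '[{"rx": 0, "ry": 0, "rz": 0, "tx": 0, "ty": 0, "tz": 0.1, "hand": 0.47}]'

```text
t: 5.3
ee_pos: [551.5, 273.7, 25.3]
eef_rot: [-2.028, -2.398, -0.0]
contact_force: [-0.8, 0.8, -0.5]
gripper_width: 0.526
```

>>> arm_command --plan '[{"rx": 0, "ry": 0, "rz": 0, "tx": 0, "ty": 0, "tz": 0.1, "hand": 0.47}]'

```text
t: 5.38
ee_pos: [551.5, 273.7, 24.2]
eef_rot: [-2.028, -2.398, -0.0]
contact_force: [0.3, 0.6, 0.7]
gripper_width: 0.53
```

>>> arm_command --plan '[{"rx": 0, "ry": 0, "rz": 0, "tx": 0, "ty": 0, "tz": 0.1, "hand": 0.47}]'

```text
t: 5.47
ee_pos: [551.5, 273.8, 23.1]
eef_rot: [-2.028, -2.398, -0.0]
contact_force: [1.0, 0.1, 0.1]
gripper_width: 0.528
```

>>> arm_command --plan '[{"rx": 0, "ry": 0, "rz": 0, "tx": 0, "ty": 0, "tz": 0.1, "hand": 0.47}]'

```text
t: 5.55
ee_pos: [551.6, 273.7, 22.0]
eef_rot: [-2.028, -2.398, -0.0]
contact_force: [-0.2, -0.4, -0.9]
gripper_width: 0.531
```

Run:
```python
from h import *
from workcell import r
rep((-102,-15,20))
p,d=r.grab_frame('side'); np.savez('pics/side4.npz',p=p,d=d,**r.camera_model('side'))
p,w=cloud('pics/side4.npz');D=todock(w)
s=(p[...,0]>p[...,2]+18)&(abs(D[...,0]+105)<18)&(D[...,2]<110)&(D[...,2]>15)
for lo in(-60,0):
    k=s&(D[...,1]>lo)&(D[...,1]<lo+30);q=D[k];i=np.argsort(q[:,2])[:6];print(q[i].round(1))
print(r.grasp_offset)
```

```text
t 5.55 p [551.6 273.7  22. ] dock [-102.2  -14.5   22. ] F [-0.2 -0.4 -0.9] w 0.531
need t(cm) [-0.02 -0.05  0.2 ] rot deg [-0.03 -0.05  0.06]
[[ -94.8  -44.8   45.8]
 [-111.6  -43.3   46.1]
 [ -91.1  -45.5   48.1]
 [-113.7  -42.1   48.2]
 [-110.8  -45.1   49.2]
 [-100.5  -45.1   49.5]]
[[-111.4   17.2   44.3]
 [-111.7   14.8   45.7]
 [-112.6   12.    48. ]
 [-112.3   14.1   49.9]
 [-112.1   16.3   51.9]
 [-114.4   15.2   51.9]]
18.700000000000003
```

There is no contact at TCP z 22, and the camera puts the tips at z 44 to 46. The real tips are therefore about 22 mm above the reported TCP, and contact with the key should come at reported z of about 4. I'll trust the camera and force readings, and continue.

>>> arm_command --plan '[{"rx": 0, "ry": 0, "rz": 0, "tx": 0, "ty": 0, "tz": 0.3, "hand": 0.47}, {"rx": 0, "ry": 0, "rz": 0, "tx": 0, "ty": 0, "tz": 0.3, "hand": 0.47}, {"rx": 0, "ry": 0, "rz": 0, "tx": 0, "ty": 0, "tz": 0.3, "hand": 0.47}, {"rx": 0, "ry": 0, "rz": 0, "tx": 0, "ty": 0, "tz": 0.1, "hand": 0.47}, {"rx": 0, "ry": 0, "rz": 0, "tx": 0, "ty": 0, "tz": 0, "hand": 0.47}]'

```text
t: 6.02
ee_pos: [551.3, 273.6, 10.5]
eef_rot: [-2.028, -2.398, 0.0]
contact_force: [0.3, -0.1, -0.9]
gripper_width: 0.533
```

Run:
```python
from h import *
from workcell import r
rep((-102,-15.5,5))
p,d=r.grab_frame('side'); np.savez('pics/side5.npz',p=p,d=d,**r.camera_model('side'))
cv2.imwrite('pics/d.png',cv2.resize(np.clip(p[190:290,160:290][...,::-1]*1.6,0,255).astype(np.uint8),(780,600),interpolation=cv2.INTER_CUBIC))
p,w=cloud('pics/side5.npz');D=todock(w)
s=(p[...,0]>p[...,2]+18)&(abs(D[...,0]+105)<18)&(D[...,2]<110)&(D[...,2]>15)
for lo in(-60,0):
    k=s&(D[...,1]>lo)&(D[...,1]<lo+30);q=D[k];i=np.argsort(q[:,2])[:4];print(q[i].round(1))
```

```text
t 6.02 p [551.3 273.6  10.5] dock [-102.2  -14.7   10.5] F [ 0.3 -0.1 -0.9] w 0.533
need t(cm) [-0.02 -0.08  0.55] rot deg [-0.05 -0.05  0.06]
[[-112.6  -43.3   34.6]
 [-102.1  -45.5   35.8]
 [-111.5  -42.9   36.4]
 [-108.2  -45.8   36.8]]
[[-111.9   13.4   34. ]
 [-112.9   15.1   34.4]
 [-112.6   17.3   36.2]
 [-111.2   13.5   36.3]]
```

View pics/d.png

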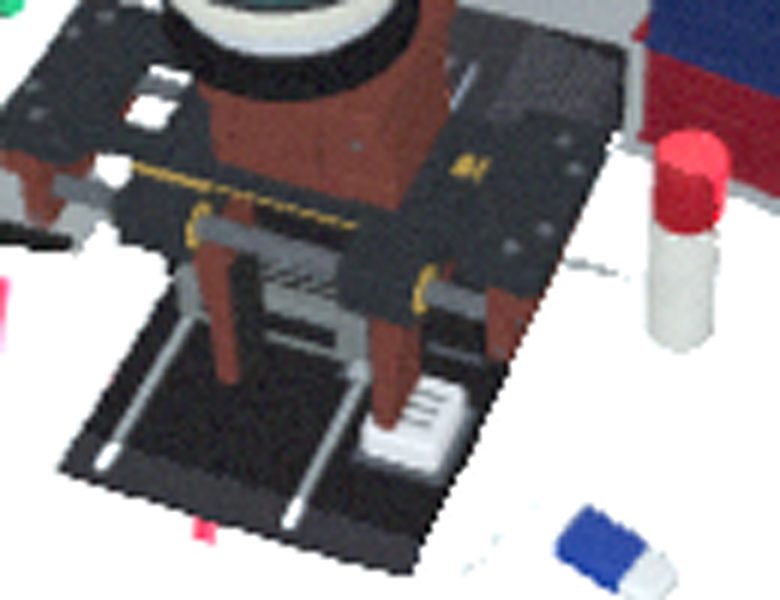

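The tip at (390,428) is now over the key's front-left half. I'll shift it 2.5 mm towards the key's centre and keep descending.

>>> arm_command --plan '[{"rx": 0, "ry": 0, "rz": 0, "tx": -0.1, "ty": -0.25, "tz": 0.2, "hand": 0.47}, {"rx": 0, "ry": 0, "rz": 0, "tx": 0, "ty": 0, "tz": 0.2, "hand": 0.47}, {"rx": 0, "ry": 0, "rz": 0, "tx": 0, "ty": 0, "tz": 0.05, "hand": 0.47}]'

```text
t: 6.32
ee_pos: [548.9, 272.2, 5.9]
eef_rot: [-2.028, -2.398, -0.0]
contact_force: [0.8, -0.1, 0.9]
gripper_width: 0.531
```

>>> arm_command --plan '[{"rx": 0, "ry": 0, "rz": 0, "tx": 0, "ty": 0, "tz": 0.1, "hand": 0.47}]'

```text
t: 6.4
ee_pos: [548.9, 272.2, 4.9]
eef_rot: [-2.028, -2.398, -0.0]
contact_force: [0.3, -0.2, 0.8]
gripper_width: 0.53
```

>>> arm_command --plan '[{"rx": 0, "ry": 0, "rz": 0, "tx": 0, "ty": 0, "tz": 0.1, "hand": 0.47}]'

```text
t: 6.48
ee_pos: [548.9, 272.1, 3.8]
eef_rot: [-2.028, -2.398, -0.0]
contact_force: [-0.4, 0.7, 3.4]
gripper_width: 0.532
```

>>> arm_command --plan '[{"rx": 0, "ry": 0, "rz": 0, "tx": 0, "ty": 0, "tz": 0.1, "hand": 0.47}]'

```text
t: 6.57
ee_pos: [548.9, 272.1, 3.0]
eef_rot: [-2.028, -2.398, -0.0]
contact_force: [-1.7, -0.5, 3.6]
gripper_width: 0.532
```

```bash
python3 -c "
from h import *
rep((-102,-17,0))"
```

```text
t 6.57 p [548.9 272.1   3. ] dock [-101.1  -17.3    3. ] F [-1.7 -0.5  3.6] w 0.532
need t(cm) [0.09 0.03 0.3 ] rot deg [-0.03 -0.05  0.06]
```

Contact is at reported z 4.2 with Fz 3.5 N, which confirms the 22 mm offset. Release is expected near -0.8 and full travel near -2.8.

>>> arm_command --plan '[{"rx": 0, "ry": 0, "rz": 0, "tx": 0, "ty": 0, "tz": 0.15, "hand": 0.47}]'

```text
t: 6.65
ee_pos: [549.0, 272.2, 1.7]
eef_rot: [-2.028, -2.398, -0.0]
contact_force: [-1.0, -0.2, 3.6]
gripper_width: 0.537
```

>>> arm_command --plan '[{"rx": 0, "ry": 0, "rz": 0, "tx": 0, "ty": 0, "tz": 0.15, "hand": 0.47}]'

```text
t: 6.73
ee_pos: [548.9, 272.2, 0.4]
eef_rot: [-2.028, -2.398, -0.0]
contact_force: [-1.5, -0.7, 4.0]
gripper_width: 0.532
```

>>> arm_command --plan '[{"rx": 0, "ry": 0, "rz": 0, "tx": 0, "ty": 0, "tz": 0.15, "hand": 0.47}]'

```text
t: 6.82
ee_pos: [548.9, 272.1, -1.0]
eef_rot: [-2.028, -2.398, -0.0]
contact_force: [-0.4, -0.3, 2.4]
gripper_width: 0.528
```

>>> arm_command --plan '[{"rx": 0, "ry": 0, "rz": 0, "tx": 0, "ty": 0, "tz": 0.15, "hand": 0.47}]'

```text
t: 6.9
ee_pos: [549.0, 272.8, -2.3]
eef_rot: [-2.028, -2.398, -0.002]
contact_force: [-1.2, 1.6, 5.5]
gripper_width: 0.532
```

>>> arm_command --plan '[{"rx": 0, "ry": 0, "rz": 0, "tx": 0, "ty": 0, "tz": 0, "hand": 0.47}]'

```text
t: 6.98
ee_pos: [549.0, 273.2, -2.4]
eef_rot: [-2.027, -2.398, -0.003]
contact_force: [-2.0, 1.7, 3.4]
gripper_width: 0.53
```

Run:
```python
from h import *
from workcell import r
p,d=r.grab_frame('side'); np.savez('pics/side6.npz',p=p,d=d,**r.camera_model('side'))
rep((-102,-17,-2.3))
cv2.imwrite('pics/e.png',cv2.resize(np.clip(p[190:290,160:290][...,::-1]*1.6,0,255).astype(np.uint8),(780,600),interpolation=cv2.INTER_CUBIC))
p,w=cloud('pics/side6.npz');D=todock(w)
for a in range(-100,-60,4):
    s=(abs(D[...,0]-a)<2)&(D[...,1]<48)&(D[...,1]>22)&(D[...,2]>-5)&(D[...,2]<50);print(a,s.sum(),np.round(np.median(D[s],0)[2]) if s.any() else '')
```

```text
t 7.03 p [549.  273.3  -2.3] dock [-102.2  -17.1   -2.3] F [-1.7  1.7  2. ] w 0.531
need t(cm) [-0.02  0.01  0.  ] rot deg [ 0.02 -0.14  0.08]
-100 19 11.0
-96 15 11.0
-92 45 22.0
-88 37 28.0
-84 7 35.0
-80 1 35.0
-76 0 
-72 0 
-68 0 
-64 0
```

View pics/e.png

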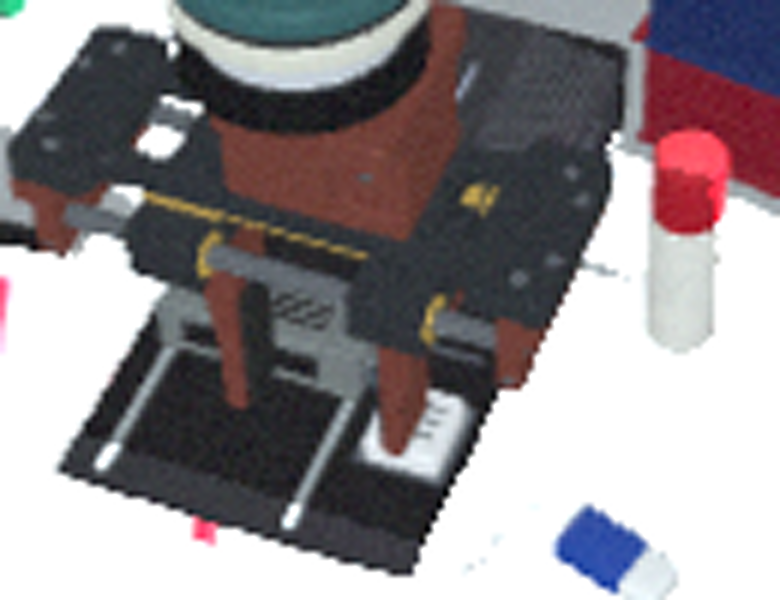

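The drive has popped about 14 mm. Its front is at dock x ≈ -91, resting against the left finger with the spring pushing, and the key is held down. Now I'll ease it out slowly, letting the other finger slide off the key's front.

>>> arm_command --plan '[{"rx": 0, "ry": 0, "rz": 0, "tx": 0.15, "ty": 0, "tz": 0, "hand": 0.47}, {"rx": 0, "ry": 0, "rz": 0, "tx": 0.15, "ty": 0, "tz": 0, "hand": 0.47}, {"rx": 0, "ry": 0, "rz": 0, "tx": 0.15, "ty": 0, "tz": 0, "hand": 0.47}]'

```text
t: 7.28
ee_pos: [548.4, 278.5, -2.2]
eef_rot: [-2.027, -2.398, -0.004]
contact_force: [0.0, 1.3, 2.6]
gripper_width: 0.528
```

```bash
python3 -c "
from h import *
rep((-133,-17,-2.3))"
```

```text
t 7.28 p [548.4 278.5  -2.2] dock [-107.5  -16.7   -2.2] F [0.  1.3 2.6] w 0.528
need t(cm) [ 2.55 -0.02  0.01] rot deg [ 0.06 -0.17  0.09]
```

>>> arm_command --plan '[{"rx": 0, "ry": 0, "rz": 0, "tx": 0.15, "ty": 0, "tz": 0, "hand": 0.47}, {"rx": 0, "ry": 0, "rz": 0, "tx": 0.15, "ty": 0, "tz": 0, "hand": 0.47}, {"rx": 0, "ry": 0, "rz": 0, "tx": 0.15, "ty": 0, "tz": 0, "hand": 0.47}, {"rx": 0, "ry": 0, "rz": 0, "tx": 0.15, "ty": 0, "tz": 0, "hand": 0.47}, {"rx": 0, "ry": 0, "rz": 0, "tx": 0.15, "ty": 0, "tz": 0, "hand": 0.47}]'

```text
t: 7.7
ee_pos: [547.3, 287.0, -2.2]
eef_rot: [-2.027, -2.399, -0.005]
contact_force: [-1.0, 0.0, 2.2]
gripper_width: 0.53
```

```bash
python3 -c "
from h import *
rep((-133,-17,-2.3))"
```

```text
t 7.70 p [547.3 287.   -2.2] dock [-116.   -16.5   -2.2] F [-1.   0.   2.2] w 0.53
need t(cm) [ 1.7  -0.05  0.02] rot deg [ 0.09 -0.17  0.12]
```

```bash
cat >> h.py <<'E'
def front(f):
    from workcell import r
    p,d=r.grab_frame('side'); np.savez(f,p=p,d=d,**r.camera_model('side'))
    p,w=cloud(f);D=todock(w)
    for a,b in((22,48),(-18,4)):
        s=(D[...,1]<b)&(D[...,1]>a)&(D[...,2]>17)&(D[...,2]<31)&(D[...,0]>-150)&(D[...,0]<-60)&(p[...,0]<p[...,2]+12)
        print('front face y',(a,b),s.sum(),np.median(D[s],0).round(1))
E
python3 -c "
from h import *
front('pics/side7.npz');rep()"
```

```text
front face y (22, 48) 31 [-104.1   40.3   24.3]
front face y (-18, 4) 46 [-104.    -7.6   24.3]
t 7.75 p [547.3 287.3  -2.2] dock [-116.3  -16.5   -2.2] F [-1.3  1.   2.8] w 0.532
```

The drive face at -104 is following the finger, whose rear is at -106, and it is square. I'll continue.

>>> arm_command --plan '[{"rx": 0, "ry": 0, "rz": 0, "tx": 0.15, "ty": 0, "tz": 0, "hand": 0.47}, {"rx": 0, "ry": 0, "rz": 0, "tx": 0.15, "ty": 0, "tz": 0, "hand": 0.47}, {"rx": 0, "ry": 0, "rz": 0, "tx": 0.15, "ty": 0, "tz": 0, "hand": 0.47}, {"rx": 0, "ry": 0, "rz": 0, "tx": 0.15, "ty": 0, "tz": 0, "hand": 0.47}]'

```text
t: 8.08
ee_pos: [546.2, 293.7, -2.3]
eef_rot: [-2.027, -2.398, -0.005]
contact_force: [-1.0, 4.0, -0.9]
gripper_width: 0.531
```

```bash
python3 -c "
from h import *
front('pics/side8.npz');rep((-133,-17,-2.2))"
```

```text
front face y (22, 48) 30 [-111.1   38.9   25.2]
front face y (-18, 4) 41 [-111.    -7.1   25.1]
t 8.13 p [546.  294.1  -2.4] dock [-123.2  -16.6   -2.4] F [-1.4  3.3 -0.4] w 0.53
need t(cm) [ 0.98 -0.04 -0.02] rot deg [ 0.08 -0.21  0.09]
```

The finger is off the key (Fz ≈ 0), and the spring pushes the trap finger with 3 to 4 N. I'll go more slowly for the last 10 mm or so.

>>> arm_command --plan '[{"rx": 0, "ry": 0, "rz": 0, "tx": 0.1, "ty": 0, "tz": 0, "hand": 0.47}, {"rx": 0, "ry": 0, "rz": 0, "tx": 0.1, "ty": 0, "tz": 0, "hand": 0.47}, {"rx": 0, "ry": 0, "rz": 0, "tx": 0.1, "ty": 0, "tz": 0, "hand": 0.47}, {"rx": 0, "ry": 0, "rz": 0, "tx": 0.1, "ty": 0, "tz": 0, "hand": 0.47}, {"rx": 0, "ry": 0, "rz": 0, "tx": 0.1, "ty": 0, "tz": 0, "hand": 0.47}]'

```text
t: 8.55
ee_pos: [545.1, 300.4, -2.7]
eef_rot: [-2.027, -2.397, -0.007]
contact_force: [-1.2, 2.0, 1.0]
gripper_width: 0.529
```

>>> arm_command --plan '[{"rx": 0, "ry": 0, "rz": 0, "tx": 0.08, "ty": 0, "tz": 0, "hand": 0.47}, {"rx": 0, "ry": 0, "rz": 0, "tx": 0.08, "ty": 0, "tz": 0, "hand": 0.47}, {"rx": 0, "ry": 0, "rz": 0, "tx": 0.08, "ty": 0, "tz": 0, "hand": 0.47}]'

```text
t: 8.8
ee_pos: [544.7, 303.1, -2.7]
eef_rot: [-2.027, -2.397, -0.007]
contact_force: [-0.7, 2.1, 0.4]
gripper_width: 0.529
```

```bash
python3 -c "
from h import *
front('pics/side9.npz');rep((-133,-17,-2.2))"
```

```text
front face y (22, 48) 32 [-120.4   40.2   24.9]
front face y (-18, 4) 41 [-120.1   -6.6   26.2]
t 8.85 p [544.6 303.2  -2.7] dock [-132.4  -16.4   -2.7] F [-1.1  3.4  1.8] w 0.527
need t(cm) [ 0.06 -0.06 -0.05] rot deg [ 0.11 -0.29  0.05]
```

>>> arm_command --plan '[{"rx": 0, "ry": 0, "rz": 0, "tx": 0.08, "ty": 0, "tz": 0, "hand": 0.47}, {"rx": 0, "ry": 0, "rz": 0, "tx": 0.08, "ty": 0, "tz": 0, "hand": 0.47}]'

```text
t: 9.02
ee_pos: [544.4, 304.2, -2.9]
eef_rot: [-2.027, -2.397, -0.006]
contact_force: [-0.1, 0.2, 0.5]
gripper_width: 0.525
```

>>> arm_command --plan '[{"rx": 0, "ry": 0, "rz": 0, "tx": 0.08, "ty": 0, "tz": 0, "hand": 0.47}, {"rx": 0, "ry": 0, "rz": 0, "tx": 0.08, "ty": 0, "tz": 0, "hand": 0.47}]'

```text
t: 9.18
ee_pos: [544.1, 304.9, -3.1]
eef_rot: [-2.028, -2.398, -0.004]
contact_force: [-0.2, 0.4, -0.5]
gripper_width: 0.532
```

>>> arm_command --plan '[{"rx": 0, "ry": 0, "rz": 0, "tx": 0.08, "ty": 0, "tz": 0, "hand": 0.47}, {"rx": 0, "ry": 0, "rz": 0, "tx": 0.08, "ty": 0, "tz": 0, "hand": 0.47}]'

```text
t: 9.35
ee_pos: [543.8, 306.0, -3.3]
eef_rot: [-2.028, -2.398, -0.003]
contact_force: [-0.1, -1.0, -0.3]
gripper_width: 0.53
```

```bash
python3 -c "
from h import *
front('pics/side10.npz');rep((-145,-17,-2.2))"
```

```text
front face y (22, 48) 27 [-120.6   41.2   24.3]
front face y (-18, 4) 43 [-120.8   -6.9   24.6]
t 9.40 p [543.7 306.2  -3.3] dock [-135.5  -16.8   -3.3] F [-0.   0.4  0.6] w 0.528
need t(cm) [ 0.95 -0.02 -0.11] rot deg [ 0.04 -0.12  0.05]
```

The spring is spent (force ≈ 0), and the drive stays at -120.7 while the finger has moved on. Now I'll back off and rise.

>>> arm_command --plan '[{"rx": 0, "ry": 0, "rz": 0, "tx": 0.5, "ty": 0, "tz": 0, "hand": 0.47}, {"rx": 0, "ry": 0, "rz": 0, "tx": 0.5, "ty": 0, "tz": -0.5, "hand": 0.47}, {"rx": 0, "ry": 0, "rz": 0, "tx": 0, "ty": 0, "tz": -1.5, "hand": 0.47}, {"rx": 0, "ry": 0, "rz": 0, "tx": 0, "ty": 0, "tz": -3, "hand": 0.47}, {"rx": 0, "ry": 0, "rz": 0, "tx": 0, "ty": 0, "tz": -4, "hand": 0.47}]'

```text
t: 9.82
ee_pos: [535.2, 314.7, 81.2]
eef_rot: [-2.023, -2.392, 0.022]
contact_force: [0.1, -0.1, 0.2]
gripper_width: 0.532
```

>>> arm_command --plan '[{"rx": 0, "ry": 0, "rz": 0, "tx": 0, "ty": 0, "tz": -4, "hand": 0.47}, {"rx": 0, "ry": 0, "rz": 0, "tx": 0, "ty": 0, "tz": -4, "hand": 0.47}, {"rx": 0, "ry": 0, "rz": 0, "tx": 0, "ty": 0, "tz": -3, "hand": 0.47}, {"rx": 0, "ry": 0, "rz": 0, "tx": 0, "ty": 0, "tz": -1, "hand": 0.47}, {"rx": 0, "ry": 0, "rz": 0, "tx": 0, "ty": 0, "tz": 0, "hand": 0.47}]'

```text
t: 10.23
ee_pos: [539.2, 319.4, 217.5]
eef_rot: [-2.025, -2.397, 0.003]
contact_force: [0.4, 0.9, 0.4]
gripper_width: 0.529
```

Run:
```python
from h import *
front('pics/side11.npz');rep()
p,w=cloud('pics/side11.npz');D=todock(w)
k=(p.min(2)>110)&(D[...,2]>17)&(abs(D[...,0]+97)<20)&(abs(D[...,1]+45)<18)
print('key top z',np.percentile(D[k][:,2],[50,80,95]),D[k].mean(0))
k=(p.min(2)>110)&(D[...,2]>30)&(D[...,2]<40)&(D[...,0]>-125)&(D[...,0]<-60)&(D[...,1]>-24)&(D[...,1]<55);print('drive top',k.sum(),np.median(D[k],0) if k.any() else '')
for f in('side','side11'):
    p,w=cloud(f'pics/{f}.npz')
    s=(p[...,2]>p[...,0]+60)&(abs(w[...,0]-450)<40)&(abs(w[...,1]-270)<40);g=(p[...,0]>p[...,2]+80)&(abs(w[...,0]-470)<40)&(abs(w[...,1]-170)<40)&(w[...,2]>60)
    print(f,'eraser',np.median(w[s],0).round(1),'glue',np.median(w[g],0).round(1) if g.any() else '')
p=np.load('pics/side11.npz')['p']
cv2.imwrite('pics/f.png',cv2.resize(np.clip(p[190:290,160:290][...,::-1]*1.6,0,255).astype(np.uint8),(780,600),interpolation=cv2.INTER_CUBIC))
```

```text
front face y (22, 48) 48 [-120.8   34.5   25.4]
front face y (-18, 4) 42 [-120.7   -6.1   23.7]
t 10.28 p [539.2 319.4 216.8] dock [-149.3  -19.2  216.8] F [ 0.1 -0.4  0.1] w 0.53
key top z [26.23377783 27.54491208 28.52249956] [-99.73563786 -47.26241953  25.35341092]
drive top 332 [-78.2263081   18.58242615  35.12042942]
side eraser [444.3 271.2  13.1] glue [464.  173.5  91.4]
side11 eraser [444.8 272.4  13.2] glue [468.1 161.2  92.7]
```

View pics/f.png

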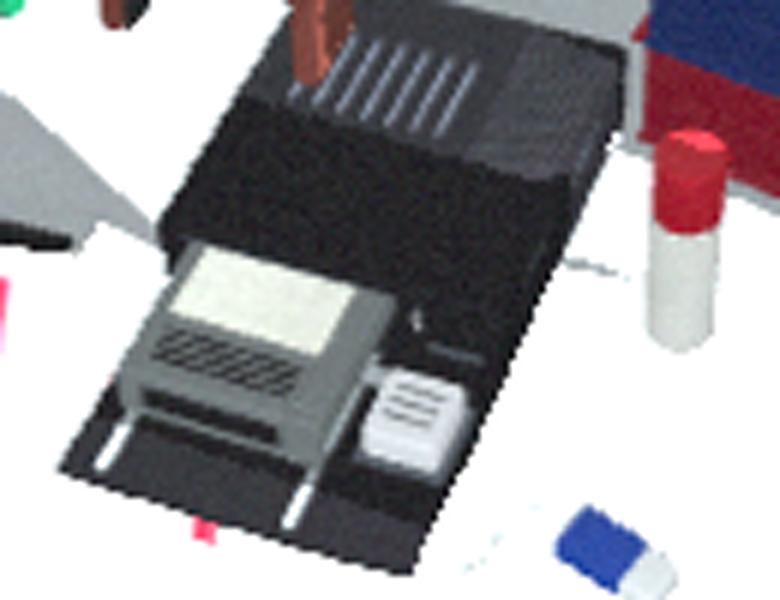

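The picture shows the drive square and about 44 mm out, still in its slot, with the key up at (415,420). The fingers are well clear, and the glue stick and eraser are at the same pixels as before. I'm handing in.

```bash
python3 -c "
from workcell import r
print(r.hand_in())"
```

```text
the job is handed in; nothing more can be done
None
```

The job is done and handed in at about 10.3 s, well under the 42 s limit. One finger pressed the key. The other caught the drive about 14 mm out, then let it ease out slowly until the push on the finger fell to zero.

**Last checks:**
- **Drive:** its front is at dock x ≈ -120.7 mm, about 44 mm out. It lies square, partly in its slot, and did not move between the last two looks.
- **Key:** back up, with its top at z ≈ 26 mm.
- **Fingers:** well clear, about 200 mm above the desk, with no contact force.
- **Glue stick and eraser:** they sit at the same image positions as before. The eraser's measured position moved by about 1 mm.

**What disagreed or was not checked:**
- **Tip height:** the real fingertips were about 22 mm above the reported TCP. Both the cameras and the first contact with the key showed this, so I went by those instead of the reported height.
- **Glue stick position:** the colour-based reading of its cap shifted by about 12 mm. I put that down to a noisy mask, because the stick had not moved in the picture.
- **USB stick:** I did not measure it again at the end. Nothing came near it.

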